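# Snap the lid onto the food tub

## Task

Close the blue food tub with its orange lid: take the orange lid out of the rack, lay it down flat on the worktop with its grip upward and let go of it, then take it by the grip and press it down onto the tub until it is fully home and both end clips have snapped over it. Leave the tub standing upright and closed, let go, and do not disturb the grey lid, the tin, the lime or the mug.

Things in the scene. Friction and masses are not known exactly. Their poses are not given: they have to be found in the camera images.
- tub: Loose blue open food tub, 0.45 kg, 100 (x) x 140 (y) x 60 high outside, walls and floor 4 thick. Origin: centre of its underside, z up. Seated, the lid's plate rests on the rim, its long sides along the tub's y (either way round), and the lid's origin is 46 above the tub's on its axis.
- tub_rim (a point): Centre of the tub's mouth, at rim height (60 above its underside). A grey sprung clip 44 wide stands at each short end (tub y = +76 and -76), reaching 21 above the rim.
- clip_a (a joint): Sprung clip at the tub's +y end; value = how far it is pushed outward (0 closed, 0.007 at most). Its sloping nose reaches inward to 71.5 from the tub's centre, 6 above the rim; the lid's edge pushes it outward on the way down and it springs back over the plate in the last mm. Both clips together resist with about 8 to 18 N.
- clip_b (a joint): The same clip at the tub's -y end.
- lid: Loose orange lid, 0.15 kg: plate 110 (x) x 150 (y) x 5; below it a white plug 88 x 128 x 14 deep (2 clear of the tub's walls, its lowest 9 tapering in by 5). Origin: centre of the plug's underside; z out of the top face; plate from z = 14 to 19. It starts on edge in a rack slot, tab up (x axis down), fin facing the robot (z roughly back), leaning < 0.1 rad. Lying flat it rests on its plug.
- lid_tab (a point): Middle of the lid's flat pull tab, on its -x edge: 36 wide (y), 5 thick, reaching from the plate's edge at x = -55 to x = -77 (this point: x = -66, z = 16.5). At the start it is the topmost part of the lid.
- lid_fin (a point): Centre of the top of the lid's grip, a solid upright fin 16 (x) x 60 (y), standing 34 above the plate at the lid's centre (this point is 53 above the lid's origin).
- rack: White lid rack, fixed, base plate 150 (x) x 130 (y) x 6 thick; origin: centre of its underside. Two slots 22 wide along y, centred at x = -40 and x = +40, between dividers 4 thick that reach 41 above the worktop. Either may hold the orange lid. Free worktop to lay it on: in front of the sink, world x 0.38 to 0.52 m, y -0.08 to 0.2 m (the sink's rim beyond is 5 high).
- spare_lid: Grey lid of the same make for another tub, plate 96 x 126, same axes, standing in the other slot. Leave it there.
- corn_tin: Food tin, 57 across, 72 high, origin under its centre; bystander.
- lime: Green lime, about 57 x 46 x 45, origin under its centre; bystander.
- mug: Small white mug with dots, 63 x 92 x 55 high, origin under its centre; bystander.
There are look-alikes about, which are no part of the job. Of the things that look like the lid, the larger one is meant.

How it is judged:
On the way:
1. the orange lid lies flat on the worktop, grip upward, let go (angle between lid's own z axis and vertical below 0.08 rad and height (world z) of lid below 0.006 m and contact force between lid and the fingers below 0.1 N and linear speed of lid below 0.02 m/s), for 0.2 s.
At the end, for the whole second after the job is handed in: The orange lid is home on the tub, grip up: within 2 mm of seated height, centred to 6 mm, level to 0.04 rad, square to 0.08 rad; both clips are back over it (within 1.5 mm of closed); the tub stands upright on the worktop; lid and tub are released and at rest (z of lid in the frame of tub between 0.043 and 0.048 m and horizontal distance between lid and tub below 0.006 m and angle between the z axis of lid and the z axis of tub, either way round below 0.04 rad and angle between the y axis of lid and the y axis of tub, either way round below 0.08 rad and value of joint each of clip_a, clip_b below 0.0015 m and angle between tub's own z axis and vertical below 0.05 rad and height (world z) of tub between -0.005 and 0.005 m and angle between lid's own z axis and vertical below 0.08 rad and contact force between lid and the fingers below 0.1 N and linear speed of each of lid, tub below 0.02 m/s); the robot touches nothing.
It fails at once if the grey lid is taken from its slot or moved more than 30 mm (distance of spare_lid from where it was at the start of the episode above 0.03 m).
It fails at once if the tin, lime or mug is moved more than 30 mm (distance of any of corn_tin, lime, mug from where it was at the start of the episode above 0.03 m).
It fails at once if the tub is tipped over (angle between tub's own z axis and vertical above 0.5 rad).
It also fails if it takes over 51 s, if anything falls off the work surface, if the arm or the gripper's body presses on something with over 40 N, if the wrist force passes 120 N, or if a joint passes its speed limit or range.

## Robot

A 7-joint arm with a two-finger parallel gripper is mounted at the origin on a cart in front of the work surface, level with it; the furniture and walls round the work are solid. World frame = base frame: x ahead of the robot, y to its left, z up, the work surface at z = 0. Lengths are in m, angles in rad, forces in N, time in s.
With the tool pointing down it reaches from about 0.4 to 0.875 m from the base axis. Payload 19.3 kg.
Tool frame: the origin (TCP) lies midway between the tips of the shut fingers; the grasp point (between the pads) lies 19 mm behind it; z points along the fingers, y is the line along which they close (so a half turn about z gives the same grasp; the last joint's range is limited). The gripper opens to 85 mm and grips with 20 to 120 N. Pads are 22 mm wide; open, the fingers measure 114 mm over their backs; the gripper's body (76 mm by 85 mm) begins 54 mm behind the grasp point. The pads swing forward as they close: fully open they stand 13 mm farther back than shut.
Start: joints at [-1.37, 0.521, -0.036, 1.599, 0.021, 1.021, -0.113], TCP at [0.167, 0.602, 0.231] pointing down, gripper open.
Joint ranges: [-2.91, 2.91], [-0.3, 2.13], [-1.5, 1.42], [0.17, 2.43], [-1.26, 4.41], [0.16, 1.93], [-2.52, 2.52]. Speed limits (rad/s): [1.89, 1.89, 2.39, 2.39, 3.01, 3.01, 3.01].

## Interface

Orientations are given as [roll, pitch, yaw] about the fixed x, y, z axes, in that order (R = Rz(yaw) Ry(pitch) Rx(roll)).
In Python, from workcell import telemetry, grab_frame, calibration, bot, outline_of, landmark_of gives the robot as it stands. The module is installed in compiled form; this text tells all that it offers.
- The arm moves only by the shell command python3 -m inch 'ROWS' [FORCE]. ROWS is JSON, a list of rows, each a list of 7 numbers: the shift along the tool's x, y, z in m, then the turn, a rotation vector about the tool's x, y, z in rad, then the closure, from 0 (fully open) to 1 (shut). A call has 1 to 5 rows; each row shifts and turns the commanded pose from where the row before left it, along the tool's axes as they then stand; what a row does not reach is not made up. A row lasts 1/10 s, in which the tool goes at most 50 mm and 8.59 degrees, less where a joint would pass 70% of its speed; a pose out of reach is approached as far as the arm can. A call is refused whole if a number of a shift passes 0.05 or a number of a turn 0.15, either way. A call with a gripper value outside its range is refused whole. The fingers move at their own pace and stop on an object; FORCE is the grip in N (left out, the last holds). Time passes only in rows, so rows that do not move let the fingers close. It gives the time, the measured TCP pose, the force, the opening and the grip force at its end, in the units of the state.
- telemetry.observe(): the state, without advancing time (a new reading comes with each control period).
- grab_frame(name): name is "side" or "top" or "wrist"; returns the picture (480x640x3 uint8, red, green, blue); there is no depth.
- calibration(name): a dict with "fovy" (degrees; the focal length in pixels is half the picture's height over the tangent of half this angle, whatever the lens; pixels are square), "cx", "cy" (the principal point, pixels), "dist" ([k1, k2, p1, p2, k3] as OpenCV has them; the pictures are not rectified), "pose" (4x4, takes a point from camera to world coordinates). Camera axes: x right, y down, z forward; pixel columns grow to the right and rows downward; lengths in m; the calibration is good to about 2 mm. A picture is of the moment at which its call begins: read the wrist's pose just before it. calibration takes no time and is no camera call; for the wrist camera it gives the pose at the moment of the call.
- bot.job_done(): hands the job in; it is judged then, once.
Trained networks look in the newest picture that a camera, given by its name, has taken for a name from the list of things; names that differ only in an ending like _2 or _b are one class to them, and where a whole thing is asked for, a point or a joint stands for the part that bears it (a point fixed in the world has none). Each returns a list of dicts, best first, with "score" (0 to 1); they miss things now and then, are a little off and sometimes report something else, mostly with a low value. They report only what shows in the picture. A call takes as long as a camera call. They do not tell look-alikes from the thing itself.
- outline_of(label, camera): "region" (480x640 bool, what is visible of it) and "rect" ([left, top, right, bottom] in pixels, round what is visible of it).
- landmark_of(label, camera): "xy" ([column, row] in pixels: a listed point, or the origin of a listed thing).
The state is a dict: "clock": time; "qpos": joint angles; "qd": joint speeds; "joint_efforts": joint torques, N m; "position": TCP position; "tool_rot": TCP orientation; "force": force on the tool from outside, world axes, zero at the start; "moment": the same for the moment, N m; "grip_width": finger opening in m; "finger_force": force on a finger pad.
Only numpy, scipy, OpenCV 4.12 (cv2) and the standard library are available. Lean on these libraries where they do the work, as an engineer would, in place of code of your own. Each camera call takes 0.05 s, during which the arm holds its last target. There are 200 camera calls.

## Working session

There is one attempt and no reset: what is moved stays moved. The work goes in short steps, Python scripts to look and compute and a shell command to move; the robot and the scene stay as the last step left them, time stands still between calls to the robot, and variables do not carry over. Pictures are saved under pics/ and viewed, at most 10 in all, crops included, and the job is handed in when it is done.

```bash
mkdir -p pics
cat > h.py <<'E'
import numpy as np, cv2
from scipy.spatial.transform import Rotation as R
from workcell import telemetry, grab_frame, calibration, bot, outline_of, landmark_of
def K(c):
    f=240/np.tan(np.radians(c["fovy"])/2); return np.array([[f,0,c["cx"]],[0,f,c["cy"]],[0,0,1]])
def ray(c,uv):
    n=cv2.undistortPoints(np.array([[uv]],float),K(c),np.array(c["dist"],float))[0,0]
    P=np.array(c["pose"]); return P[:3,3],P[:3,:3]@np.array([n[0],n[1],1.])
def onz(c,uv,z):
    o,d=ray(c,uv); return o+d*(z-o[2])/d[2]
def tri(rs):
    A=0;b=0
    for o,d in rs:
        d=d/np.linalg.norm(d);M=np.eye(3)-np.outer(d,d);A=A+M;b=b+M@o
    p=np.linalg.solve(A,b); return p,[np.linalg.norm(np.cross(p-o,d/np.linalg.norm(d))) for o,d in rs]
def proj(c,X):
    P=np.linalg.inv(np.array(c["pose"])); rv,_=cv2.Rodrigues(P[:3,:3])
    return cv2.projectPoints(np.array(X,float).reshape(-1,3),rv,P[:3,3],K(c),np.array(c["dist"],float))[0][:,0]
def save(n,im): cv2.imwrite("pics/"+n+".png",cv2.cvtColor(im,cv2.COLOR_RGB2BGR))
E
python3 - <<'E'
from h import *
np.set_printoptions(precision=3,suppress=True)
s=telemetry.observe(); print(s["clock"],s["position"],s["tool_rot"],s["grip_width"])
C={};D={}
for n in("side","top"):
    C[n]=calibration(n); im=grab_frame(n); save(n,im); 
    for l in("tub","tub_rim","clip_a","clip_b","lid","lid_tab","lid_fin","rack","spare_lid","corn_tin","lime","mug"):
        D[n,l]=landmark_of(l,n); print(n,l,[(np.round(x["xy"]),round(x["score"],2)) for x in D[n,l][:3]])
for l in("tub","tub_rim","clip_a","clip_b","lid","lid_tab","lid_fin","rack","spare_lid","corn_tin","lime","mug"):
    a,b=D["side",l],D["top",l]
    if a and b: print(l,*tri([ray(C["side"],a[0]["xy"]),ray(C["top"],b[0]["xy"])]))
for n in C: print(n,np.array(C[n]["pose"]))
E
```

```text
0.0 [0.167 0.602 0.231] [-3.141  0.     2.871] 0.08526783430842977
side tub [(array([384., 322.]), 0.76)]
side tub_rim []Traceback (most recent call last):
  File "<stdin>", line 8, in <module>
ValueError: it knows: corn_tin, lid, lid_fin, lid_tab, lime, mug, rack, spare_lid, tub, tub_rim
```

View pics/side.png

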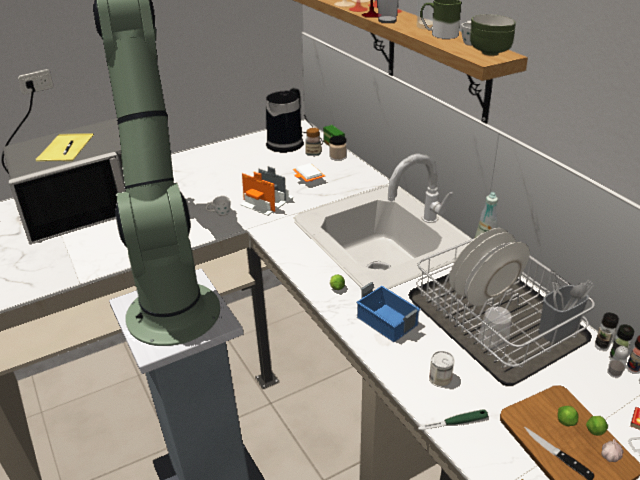

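Side view: the orange lid and the grey one stand in the rack at (265,190), the tub is at (388,312), the lime at (338,282), the tin at (442,368) and the mug at (222,205). A lid-like look-alike lies behind the rack at (310,175).

Run:
```python
from h import *
np.set_printoptions(precision=3,suppress=True)
C={};D={}
L=("tub","tub_rim","lid","lid_tab","lid_fin","rack","spare_lid","corn_tin","lime","mug")
for n in("side","top"):
    C[n]=calibration(n); im=grab_frame(n); save(n+"1",im); 
    for l in L:
        D[n,l]=landmark_of(l,n); print(n,l,[(np.round(x["xy"]),round(x["score"],2)) for x in D[n,l][:3]])
for l in L:
    a,b=D["side",l],D["top",l]
    if a and b: print(l,*tri([ray(C["side"],a[0]["xy"]),ray(C["top"],b[0]["xy"])]))
    elif b: print(l,"z0",onz(C["top"],b[0]["xy"],0))
for n in C: print(n,np.array(C[n]["pose"]))
```

```text
side tub [(array([388., 321.]), 0.62)]
side tub_rim [(array([387., 304.]), 0.65)]
side lid [(array([262., 190.]), 0.83), (array([308., 165.]), 0.82)]
side lid_tab [(array([302., 175.]), 0.71), (array([257., 173.]), 0.66)]
side lid_fin [(array([310., 180.]), 0.81), (array([249., 196.]), 0.67)]
side rack [(array([270., 205.]), 0.66)]
side spare_lid [(array([274., 178.]), 0.73), (array([219., 215.]), 0.64)]
side corn_tin [(array([443., 379.]), 0.98)]
side lime [(array([335., 288.]), 0.73)]
side mug [(array([220., 215.]), 0.7)]
top tub []
top tub_rim []
top lid []
top lid_tab []
top lid_fin []
top rack []
top spare_lid []
top corn_tin []
top lime []
top mug []
side [[ 0.859 -0.3    0.414 -0.278]
 [-0.511 -0.48   0.713 -1.381]
 [-0.015 -0.824 -0.566  1.17 ]
 [ 0.     0.     0.     1.   ]]
top [[-0.083 -0.78   0.62  -0.742]
 [-0.996  0.06  -0.059  0.043]
 [ 0.009 -0.623 -0.782  1.659]
 [ 0.     0.     0.     1.   ]]
```

View pics/top1.png

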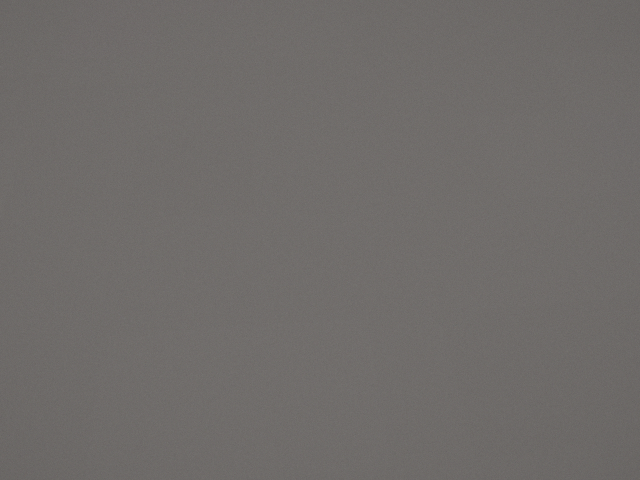

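The top camera shows only blank grey, so it is blocked. I'll use the side and wrist cameras.

Run:
```python
from h import *
np.set_printoptions(precision=3,suppress=True)
c=calibration("side")
for n,uv,z in [("tub",(387,321),0),("rim",(387,304),.06),("lid",(262,190),.06),("tab",(257,173),.13),("fin",(249,196),.06),("rack",(270,205),0),("spare",(274,178),.055),("tin",(443,379),0),("lime",(335,288),0),("mug",(220,215),0)]:
    print(n,onz(c,uv,z))
im=grab_frame("wrist");save("w0",im); cw=calibration("wrist")
print(np.array(cw["pose"]),cw["fovy"],cw["cx"],cw["cy"],telemetry.observe()["position"])
for l in ("lid","lid_tab","lid_fin","rack","spare_lid"):
    print(l,[(np.round(x["xy"]),round(x["score"],2)) for x in landmark_of(l,"wrist")[:3]])
save("crop",cv2.resize(grab_frame("side")[130:350,180:480],None,fx=2.6,fy=2.6,interpolation=cv2.INTER_CUBIC))
```

```text
tub [ 0.503 -0.35   0.   ]
rim [ 0.503 -0.346  0.06 ]
lid [0.482 0.395 0.06 ]
tab [0.471 0.4   0.13 ]
fin [0.425 0.382 0.06 ]
rack [0.501 0.378 0.   ]
spare [0.561 0.459 0.055]
tin [ 0.498 -0.602  0.   ]
lime [ 0.456 -0.149  0.   ]
mug [0.32  0.412 0.   ]
[[ 0.268  0.915  0.301  0.091]
 [ 0.963 -0.255 -0.084  0.625]
 [-0.     0.312 -0.95   0.373]
 [ 0.     0.     0.     1.   ]] 58.84814224781472 315.01839170146815 235.23835683681315 [0.167 0.602 0.231]
lid []
lid_tab []
lid_fin []
rack []
spare_lid []
```

View pics/crop.png

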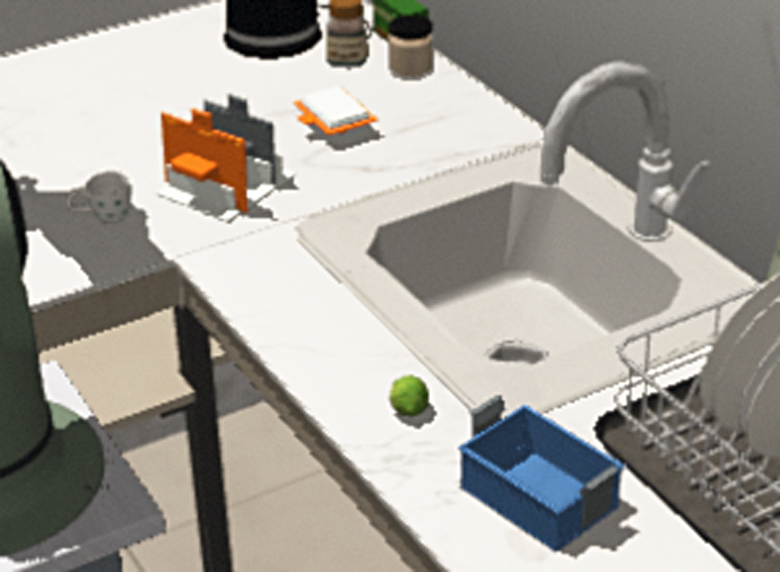

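```bash
python3 -m inch '[[-0.038,-0.030,-0.004,0,0,-0.054,0],[-0.038,-0.030,-0.004,0,0,-0.054,0],[-0.038,-0.030,-0.004,0,0,-0.054,0],[-0.038,-0.030,-0.004,0,0,-0.054,0],[-0.038,-0.030,-0.004,0,0,-0.054,0]]'
python3 -m inch '[[0,0,0,0,-0.13,0,0],[0,0,0,0,-0.13,0,0],[0,0,0,0,-0.13,0,0],[0,0,0,0,-0.13,0,0],[0,0,0,0,-0.13,0,0]]'
cat > look.py <<'E'
from h import *
import sys,pickle
np.set_printoptions(precision=3,suppress=True)
s=telemetry.observe(); print(s["clock"],s["position"],s["tool_rot"],s["qpos"])
c=calibration("wrist"); im=grab_frame("wrist"); save(sys.argv[1],im)
d={}
for l in sys.argv[2:]:
    d[l]=[(x["xy"],x["score"]) for x in landmark_of(l,"wrist")[:3]]; print(l,[(np.round(a),round(b,2)) for a,b in d[l]])
pickle.dump((c,im,d),open("pics/"+sys.argv[1]+".pkl","wb"))
E
python3 look.py w1 lid lid_tab lid_fin rack spare_lid mug
```

```text
clock: 2.1
position: [0.3309, 0.4223, 0.2517]
tool_rot: [3.141, 0.0, -3.14]
force: [1.6, 1.4, 0.4]
grip_width: 0.0857
finger_force: 0.0
clock: 2.6
position: [0.3299, 0.4239, 0.2517]
tool_rot: [3.141, 0.633, 3.14]
force: [0.8, -0.6, -0.1]
grip_width: 0.0855
finger_force: 0.0
2.6 [0.33  0.424 0.252] [3.141 0.633 3.14 ] [-1.517  0.304  0.15   2.105  0.856  0.804 -0.441]
lid [(array([354., 293.]), 0.96)]
lid_tab [(array([276., 245.]), 0.8), (array([357., 268.]), 0.61)]
lid_fin [(array([261., 157.]), 0.92), (array([354., 268.]), 0.66)]
rack [(array([302., 166.]), 0.81)]
spare_lid [(array([324., 231.]), 0.72)]
mug []
```

View pics/w1.png

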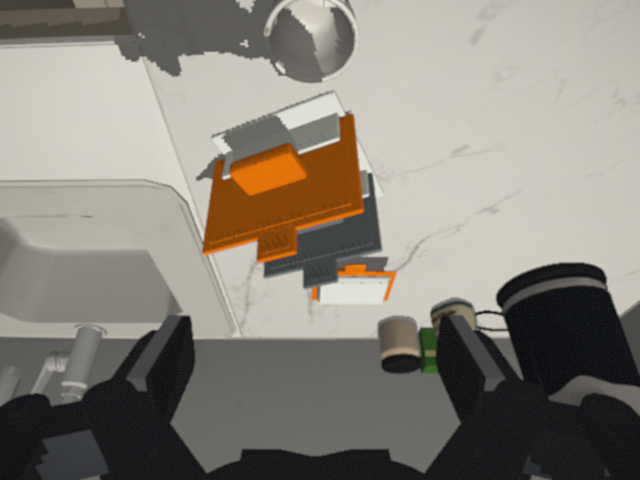

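The wrist view shows the orange lid in the robot-side slot, tab at (276,245), fin at about (265,168). The rack is yawed about 15-20°, the mug is at (312,38), and the look-alike is at (354,290).

Run:
```python
from h import *
import pickle
np.set_printoptions(precision=3,suppress=True)
c,im,d=pickle.load(open("pics/w1.pkl","rb")); s=calibration("side")
S={"lid_fin":(249,196),"lid_tab":(257,173),"rack":(270,205),"spare_lid":(274,178)}
for l in S: print(l,*tri([ray(c,d[l][0][0]),ray(s,S[l])]))
# plate top edge line (tab-side corners) and lower corners in wrist at known-ish heights
for n,uv,z in [("cornL",(205,252),.117),("cornR",(363,213),.117),("tabL",(259,262),.139),("tabR",(297,252),.139),("fL",(231,158),.069),("fR",(294,145),.069),("mug",(312,38),.055)]: print(n,onz(c,uv,z))
# segmentation of orange in wrist for fit
hsv=cv2.cvtColor(im,cv2.COLOR_RGB2HSV); m=((hsv[...,0]<18)&(hsv[...,1]>180)&(hsv[...,2]>80)).astype(np.uint8); m[265:]=0
# fit pose of lid: x down w/ lean, by silhouette IoU of plate+tab+fin
def boxpts(x0,x1,y0,y1,z0,z1): return np.array([[x,y,z] for x in(x0,x1) for y in(y0,y1) for z in(z0,z1)])/1000
B=[boxpts(-55,55,-75,75,14,19),boxpts(-77,-55,-18,18,14,19),boxpts(-8,8,-30,30,19,53)]
def pose(p):
    Rz=R.from_euler("z",p[3])*R.from_euler("y",p[4]); M=np.array([[0,0,-1],[0,-1,0],[-1,0,0]],float) # lid x->-z, z->-x, y->-y
    return (Rz.as_matrix()@M),np.array(p[:3])
cs=calibration("side")
def sil(c,p):
    Rm,t=pose(p); o=np.zeros((480,640),np.uint8)
    for b in B: cv2.fillConvexPoly(o,cv2.convexHull(np.round(proj(c,b@Rm.T+t)*16).astype(np.int32)),1,shift=4)
    return o
ims=grab_frame("side"); h2=cv2.cvtColor(ims,cv2.COLOR_RGB2HSV); m2=((h2[...,0]<18)&(h2[...,1]>180)&(h2[...,2]>80)).astype(np.uint8)
m2[:,290:]=0;m2[:150]=0;m2[225:]=0;m2[:,:225]=0
b=cv2.GaussianBlur
def cost(p):
    e=0
    for cc,mm,w in((c,m,1),(cs,m2,4)): 
        e+=w*np.sum((b(sil(cc,p).astype(float),(0,0),1.5)-b(mm.astype(float),(0,0),1.5))**2)
    return e
from scipy.optimize import minimize
best=None
for yaw in(-.35,-.2,.2):
    r=minimize(cost,[.475,.39,.061,yaw,0],method="Nelder-Mead",options=dict(initial_simplex=np.array([.475,.39,.061,yaw,0])+np.vstack([np.zeros(5),np.diag([.02,.02,.01,.15,.08])]),maxiter=400))
    if best is None or r.fun<best.fun: best=r
    print(r.fun,r.x,m.sum(),m2.sum())
p=best.x;Rm,t=pose(p)
print("fin",Rm@[0,0,.053]+t,"tab",Rm@[-.066,0,.0165]+t); print(Rm)
o=im.copy();k=sil(c,p);cn,_=cv2.findContours(k,0,2);cv2.drawContours(o,cn,-1,(0,255,0),1)
q=ims[140:240,210:310].copy();o2=ims.copy();cn,_=cv2.findContours(sil(cs,p),0,2);cv2.drawContours(o2,cn,-1,(0,255,0),1)
save("fit",np.hstack([cv2.resize(o[80:280,180:400],(440,400)),cv2.resize(o2[150:230,220:300],(360,400)[::1],interpolation=0)]))
```

```text
lid_fin [0.426 0.38  0.063] [np.float64(0.0020468779839705313), np.float64(0.002046877983970725)]
lid_tab [0.466 0.394 0.13 ] [np.float64(0.004173412619073965), np.float64(0.004173412619073869)]
rack [ 0.517  0.41  -0.019] [np.float64(0.002938710383214482), np.float64(0.0029387103832144916)]
spare_lid [0.547 0.436 0.062] [np.float64(0.007883401297089107), np.float64(0.007883401297089225)]
cornL [0.489 0.329 0.117]
cornR [0.435 0.461 0.117]
tabL [0.47  0.38  0.139]
tabR [0.455 0.411 0.139]
fL [0.424 0.357 0.069]
fR [0.41  0.408 0.069]
mug [0.33  0.423 0.055]
1469.862984357654 [ 0.487  0.4    0.065  0.405 -0.18 ] 13265 686
1478.3796811859768 [ 0.489  0.4    0.062  0.399 -0.18 ] 13265 686
1476.5768413291794 [ 0.489  0.4    0.062  0.388 -0.172] 13265 686
fin [0.439 0.379 0.055] tab [0.461 0.389 0.127]
[[ 0.164  0.394 -0.904]
 [ 0.07  -0.919 -0.388]
 [-0.984 -0.    -0.179]]
```

View pics/fit.png

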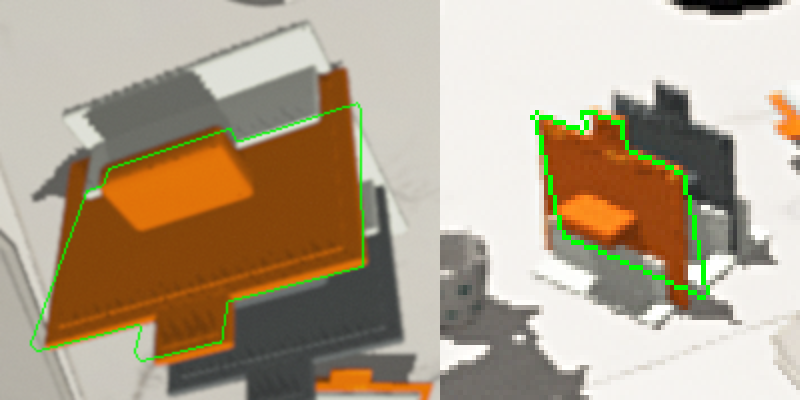

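The overlay is off: the divider hides the plate's lower part and biases the silhouette. I'll refit with corner points instead: fin face corners, upper plate corners and tab corners.

```bash
cat > fit.py <<'E'
from h import *
import pickle
from scipy.optimize import least_squares
np.set_printoptions(precision=3,suppress=True)
c,im,d=pickle.load(open("pics/w1.pkl","rb")); cs=calibration("side")
M=np.array([[0,0,-1],[0,-1,0],[-1,0,0]],float)
def pose(p): return (R.from_euler("z",p[3])*R.from_euler("y",p[4])).as_matrix()@M,np.array(p[:3])
L=np.array([[-8,30,53],[-8,-30,53],[-8,30,19],[-8,-30,19],[-55,75,14],[-55,-75,14],[-77,18,14],[-77,-18,14]])/1e3
U=np.array([[232,170],[291,153],[248,195],[306,176],[202,253],[361,213],[257,261],[296,252]],float)
LS=np.array([[0,0,53],[-66,0,16.5]])/1e3; US=np.array([[249,196],[257,173]],float)
def res(p):
    Rm,t=pose(p); return np.r_[(proj(c,L@Rm.T+t)-U).ravel(),1.0*(proj(cs,LS@Rm.T+t)-US).ravel()]
r=least_squares(res,[.475,.39,.061,.35,.05]); print(r.x,np.round(r.fun,1))
Rm,t=pose(r.x); print("fin",Rm@[0,0,.053]+t,"tab",Rm@[-.066,0,.0165]+t)
E
python3 fit.py
```

```text
[0.481 0.398 0.055 0.385 0.028] [-4.5  1.9  0.6 -0.9 -0.6  0.3  2.   2.1  0.  -1.   2.6 -0.7 -0.3 -0.5
  0.7 -0.6  2.5  0.7  0.4  3.1]
fin [0.432 0.378 0.057] tab [0.468 0.392 0.122]
```

```bash
cat > goal.py <<'E'
# usage: goal.py n x y z azimuth below spin : tool pointing at azimuth, 'below' rad under horizontal; spin about tool z (0: tool x down-back)
from h import *
import sys
def tool(az,el,spin):
    a=np.array([np.cos(az)*np.cos(el),np.sin(az)*np.cos(el),-np.sin(el)]); y=np.array([-np.sin(az),np.cos(az),0])
    return R.from_matrix(np.c_[np.cross(y,a),y,a])*R.from_rotvec([0,0,spin])
if __name__=="__main__":
    v=list(map(float,sys.argv[1:])); n=int(v[0])
    s=telemetry.observe(); p=np.array(s["position"]); Q=R.from_euler("xyz",s["tool_rot"])
    G=tool(*v[4:7]); w=(Q.inv()*G).as_rotvec()/n; dp=(np.array(v[1:4])-p)/n
    print("now",np.round(p,3),"per row w",np.round(w,3),"|dp|",np.linalg.norm(dp).round(3),"deg",np.degrees(np.linalg.norm(w)).round(1))
    for i in range(n): print(np.round((Q*R.from_rotvec(w*i)).inv().apply(dp),3))
E
python3 goal.py 5 .391 .363 .115 .385 .785 0
```

```text
now [0.331 0.423 0.251] per row w [-0.051 -0.031 -0.059] |dp| 0.032 deg 4.8
[ 0.006 -0.012  0.029]
[ 0.008 -0.013  0.028]
[ 0.01  -0.014  0.027]
[ 0.011 -0.015  0.026]
[ 0.013 -0.015  0.025]
```

```bash
python3 -m inch '[[0.006,-0.012,0.029,-0.051,-0.031,-0.059,0],[0.008,-0.013,0.028,-0.051,-0.031,-0.059,0],[0.010,-0.014,0.027,-0.051,-0.031,-0.059,0],[0.011,-0.015,0.026,-0.051,-0.031,-0.059,0],[0.013,-0.015,0.025,-0.051,-0.031,-0.059,0]]'
python3 look.py w2 lid lid_fin lid_tab
```

```text
clock: 3.5
position: [0.3823, 0.3774, 0.157]
tool_rot: [-3.131, 0.771, -2.865]
force: [1.2, 0.7, 0.7]
grip_width: 0.0856
finger_force: 0.0
3.5 [0.382 0.377 0.157] [-3.131  0.771 -2.865] [-1.39   0.466  0.155  2.406  1.87   0.589 -1.212]
lid [(array([308., 220.]), 0.95)]
lid_fin [(array([296., 180.]), 0.73)]
lid_tab [(array([303., 310.]), 0.66)]
```

View pics/w2.png

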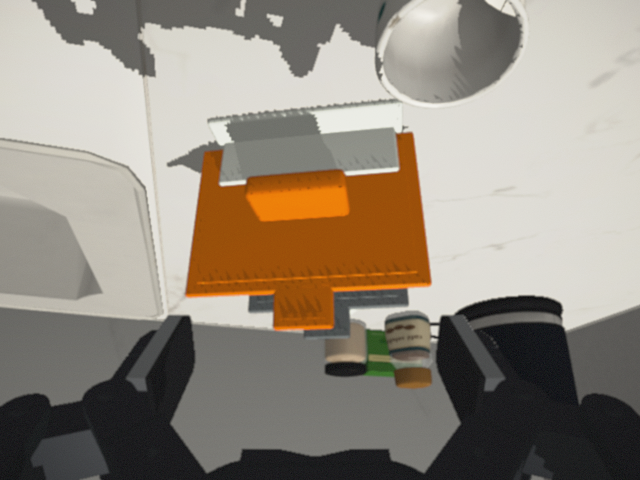

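The lid now sits nearly square in the view, fin at (298,195), tab at (303,310), upper plate corners at (187,297) and (431,287), mug at (450,50). The arm fell short because joint 4 is near its limit. I'll refine with both views.

```bash
cat >> fit.py <<'E'
c2,im2,d2=pickle.load(open("pics/w2.pkl","rb"))
for l,s in(("lid_fin",(249,196)),("lid_tab",(257,173))):
    print(l,*tri([ray(c2,d2[l][0][0]),ray(c,d[l][0][0]),ray(cs,s)]), "wrist only",tri([ray(c2,d2[l][0][0]),ray(c,d[l][0][0])])[0])
L2=np.array([[-55,75,14],[-55,-75,14],[-77,18,14],[-77,-18,14],[0,0,53],[-66,0,16.5]])/1e3
U2=np.array([[187,297],[431,287],[275,329],[332,327],d2["lid_fin"][0][0],d2["lid_tab"][0][0]],float)
r=least_squares(lambda p:np.r_[res(p),(proj(c2,L2@pose(p)[0].T+pose(p)[1])-U2).ravel()],r.x); print(r.x,np.round(r.fun,1))
Rm,t=pose(r.x); print("fin",Rm@[0,0,.053]+t,"tab",Rm@[-.066,0,.0165]+t)
E
python3 fit.py; python3 goal.py 5 .430 .379 .100 .385 .785 0
```

```text
[0.481 0.398 0.055 0.385 0.028] [-4.5  1.9  0.6 -0.9 -0.6  0.3  2.   2.1  0.  -1.   2.6 -0.7 -0.3 -0.5
  0.7 -0.6  2.5  0.7  0.4  3.1]
fin [0.432 0.378 0.057] tab [0.468 0.392 0.122]
lid_fin [0.426 0.379 0.063] [np.float64(0.0009699034812591048), np.float64(0.001998068347504725), np.float64(0.0022616675491892134)] wrist only [0.431 0.38  0.06 ]
lid_tab [0.466 0.394 0.128] [np.float64(0.0022322464859086694), np.float64(0.0031732573557092846), np.float64(0.005288963311485088)] wrist only [0.463 0.393 0.127]
[0.478 0.399 0.059 0.399 0.022] [-4.7  2.6  0.7 -1.2 -0.1  1.2  2.9  2.2  0.2  0.9  4.2 -0.7  0.   1.
  1.4  0.5  1.5  0.  -0.7  2.4 -2.  -1.1  0.6 -0.4 -2.2 -0.2  2.4  0.1
 -1.3 -1.4 -0.3 -1.5]
fin [0.429 0.378 0.06 ] tab [0.464 0.393 0.126]
now [0.383 0.376 0.157] per row w [-0.018 -0.003 -0.016] |dp| 0.015 deg 1.4
[ 0.001 -0.002  0.015]
[ 0.001 -0.002  0.015]
[ 0.001 -0.002  0.015]
[ 0.002 -0.003  0.015]
[ 0.002 -0.003  0.014]
```

```bash
python3 -m inch '[[0.001,-0.002,0.016,-0.018,-0.003,-0.016,0],[0.001,-0.002,0.016,-0.018,-0.003,-0.016,0],[0.001,-0.002,0.015,-0.018,-0.003,-0.016,0],[0.002,-0.003,0.015,-0.018,-0.003,-0.016,0],[0.002,-0.003,0.014,-0.018,-0.003,-0.016,0]]'; python3 -c "
from workcell import telemetry as t;print(t.observe()['qpos'])"; python3 goal.py 4 .456 .389 .044 .395 .785 0
```

```text
clock: 4.2
position: [0.4328, 0.3812, 0.0989]
tool_rot: [-3.141, 0.787, -2.755]
force: [0.3, 0.2, 0.0]
grip_width: 0.0856
finger_force: 0.0
[-1.12227861  0.63250657  0.03626893  2.39742627  2.36841975  0.68973446
 -1.48208096]
now [0.433 0.381 0.099] per row w [-0.001  0.    -0.001] |dp| 0.015 deg 0.1
[ 0.005 -0.     0.014]
[ 0.005 -0.     0.014]
[ 0.005 -0.     0.014]
[ 0.005 -0.     0.014]
```

```bash
python3 -m inch '[[0.005,0,0.014,0,0,0,0],[0.005,0,0.014,0,0,0,0],[0.005,0,0.014,0,0,0,0],[0.005,0,0.014,0,0,0,0],[0,0,0,0,0,0,0]]'; python3 look.py w3 lid_fin
```

```text
clock: 4.7
position: [0.4563, 0.3904, 0.0442]
tool_rot: [-3.139, 0.786, -2.754]
force: [0.3, 0.1, 0.8]
grip_width: 0.0855
finger_force: 0.0
4.7 [0.456 0.39  0.044] [-3.139  0.786 -2.754] [-1.053  0.781  0.003  2.337  2.461  0.766 -1.549]
lid_fin [(array([310., 350.]), 0.72)]
```

View pics/w3.png

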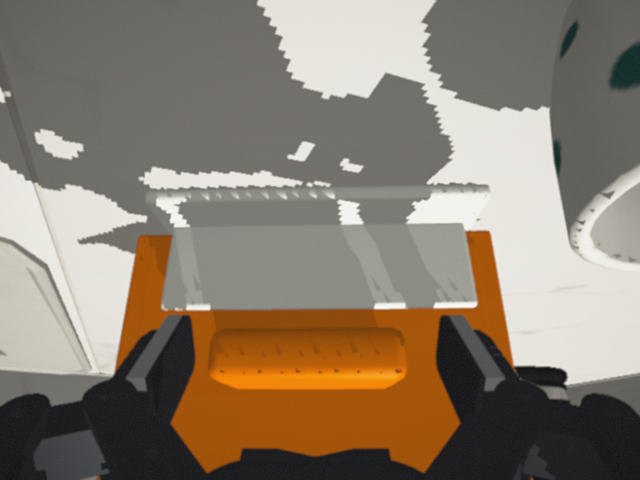

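The fin (208–405, row 355) lies between the open fingers (190–440), nearly centred. I'll close on it.

```bash
python3 -m inch '[[0,0,0,0,0,0,1],[0,0,0,0,0,0,1],[0,0,0,0,0,0,1],[0,0,0,0,0,0,1],[0,0,0,0,0,0,1]]' 50
```

```text
clock: 5.3
position: [0.4549, 0.3902, 0.0453]
tool_rot: [3.142, 0.786, -2.753]
force: [-7.3, -4.4, 13.7]
grip_width: 0.0594
finger_force: 50.1
```

```bash
python3 -m inch '[[-0.010,0,-0.010,0,0,0,1],[-0.014,0,-0.014,0,0,0,1],[-0.014,0,-0.014,0,0,0,1],[-0.014,0,-0.014,0,0,0,1],[-0.014,0,-0.014,0,0,0,1]]'; python3 -c "
from workcell import telemetry as t;print(t.observe()['qpos'])"
```

```text
clock: 5.8
position: [0.4548, 0.3901, 0.1387]
tool_rot: [3.14, 0.784, -2.754]
force: [0.2, 0.5, -1.1]
grip_width: 0.0591
finger_force: 54.5
[-1.14567701  0.54150583  0.12017015  2.34320421  2.31364045  0.54982933
 -1.36194883]
```

```bash
python3 goal.py 5 .45 .31 .23 .33 1.35 0; python3 -c "
from h import *
c=calibration('side')
for uv in((432,218),(300,222),(340,260),(245,228),(360,298)): print(uv,onz(c,uv,0))"
```

```text
now [0.455 0.39  0.139] per row w [0.006 0.113 0.01 ] |dp| 0.024 deg 6.5
[-0.008 -0.014 -0.018]
[-0.006 -0.014 -0.019]
[-0.004 -0.015 -0.019]
[-0.002 -0.015 -0.019]
[-0.    -0.015 -0.019]
(432, 218) [9.40838610e-01 2.80496483e-04 0.00000000e+00]
(300, 222) [0.53909924 0.22137305 0.        ]
(340, 260) [ 0.54126643 -0.03847814  0.        ]
(245, 228) [0.36150885 0.28859525 0.        ]
(360, 298) [ 0.4936436  -0.22707566  0.        ]
```

```bash
python3 -m inch '[[-0.008,-0.014,-0.018,0.006,0.113,0.010,1],[-0.006,-0.014,-0.019,0.006,0.113,0.010,1],[-0.004,-0.015,-0.019,0.006,0.113,0.010,1],[-0.002,-0.015,-0.019,0.006,0.113,0.010,1],[0,-0.015,-0.019,0.006,0.113,0.010,1]]'; python3 -c "
from workcell import telemetry as t;print(t.observe()['qpos'])"; python3 goal.py 8 .46 .10 .2 .1 2.356 0
```

```text
clock: 6.3
position: [0.4625, 0.3352, 0.1696]
tool_rot: [-3.052, 0.577, -2.773]
force: [0.7, -1.0, 0.0]
grip_width: 0.0593
finger_force: 54.5
[-1.18080452  0.410455    0.28954005  2.24810272  1.38481266  0.26853676
 -0.34504592]
now [0.463 0.335 0.17 ] per row w [-0.013  0.171  0.028] |dp| 0.03 deg 9.9
[ 0.007 -0.028 -0.007]
[ 0.007 -0.028 -0.006]
[ 0.007 -0.028 -0.005]
[ 0.007 -0.028 -0.004]
[ 0.007 -0.029 -0.003]
[ 0.007 -0.029 -0.002]
[ 0.006 -0.029 -0.002]
[ 0.006 -0.029 -0.001]
```

```bash
python3 goal.py 5 .45 .26 .23 .3 1.35 0
```

```text
now [0.463 0.335 0.17 ] per row w [-0.012  0.072  0.009] |dp| 0.019 deg 4.2
[-0.    -0.014 -0.013]
[ 0.001 -0.014 -0.013]
[ 0.002 -0.014 -0.013]
[ 0.002 -0.014 -0.013]
[ 0.003 -0.014 -0.013]
```

```bash
python3 -m inch '[[0,-0.014,-0.013,-0.012,0.072,0.009,1],[0.001,-0.014,-0.013,-0.012,0.072,0.009,1],[0.002,-0.014,-0.013,-0.012,0.072,0.009,1],[0.002,-0.014,-0.013,-0.012,0.072,0.009,1],[0.003,-0.014,-0.013,-0.012,0.072,0.009,1]]'; python3 -c "
from workcell import telemetry as t;print(t.observe()['qpos'])"; python3 goal.py 10 .46 .10 .2 .1 2.356 0
```

```text
clock: 6.8
position: [0.4555, 0.2794, 0.2087]
tool_rot: [-3.102, 0.337, -2.83]
force: [0.7, -0.8, -1.4]
grip_width: 0.0595
finger_force: 54.5
[-0.68332453  0.28260785 -0.10990484  2.11877169  0.46436617  0.50213242
  0.70846372]
now [0.455 0.279 0.209] per row w [-0.008  0.112  0.02 ] |dp| 0.018 deg 6.5
[ 0.005 -0.017 -0.   ]
[ 0.005 -0.017  0.   ]
[ 0.004 -0.017  0.001]
[ 0.004 -0.018  0.001]
[ 0.003 -0.018  0.001]
[ 0.003 -0.018  0.001]
[ 0.002 -0.018  0.002]
[ 0.002 -0.018  0.002]
[ 0.001 -0.018  0.002]
[ 0.001 -0.018  0.002]
```

Through the wrist's narrow spot (J5 back near 0). I'll continue tilting while moving over the free area.

```bash
python3 -m inch '[[0.005,-0.017,0,-0.008,0.112,0.020,1],[0.005,-0.017,0,-0.008,0.112,0.020,1],[0.004,-0.017,0.001,-0.008,0.112,0.020,1],[0.004,-0.018,0.001,-0.008,0.112,0.020,1],[0.003,-0.018,0.001,-0.008,0.112,0.020,1]]'; python3 -m inch '[[0.003,-0.018,0.001,-0.008,0.112,0.020,1],[0.002,-0.018,0.002,-0.008,0.112,0.020,1],[0.002,-0.018,0.002,-0.008,0.112,0.020,1],[0.001,-0.018,0.002,-0.008,0.112,0.020,1],[0.001,-0.018,0.002,-0.008,0.112,0.020,1]]'; python3 -c "
from workcell import telemetry as t;print(t.observe()['qpos'])"; python3 goal.py 5 .45 .09 .1 .1 2.356 0
```

```text
clock: 7.3
position: [0.4592, 0.1893, 0.2045]
tool_rot: [3.133, -0.222, -2.94]
force: [-0.7, 0.1, -1.7]
grip_width: 0.0596
finger_force: 54.5
clock: 7.8
position: [0.4614, 0.0986, 0.199]
tool_rot: [-3.134, -0.783, -3.053]
force: [-0.4, -0.1, -0.7]
grip_width: 0.0594
finger_force: 54.5
[-0.16893135  0.78285854 -0.14943009  1.46540115 -0.04860235  1.66739286
  1.35933398]
now [0.461 0.099 0.199] per row w [ 0.     0.001 -0.002] |dp| 0.02 deg 0.1
[-0.012 -0.001  0.016]
[-0.012 -0.001  0.016]
[-0.012 -0.001  0.016]
[-0.012 -0.001  0.016]
[-0.012 -0.001  0.016]
```

```bash
python3 -m inch '[[-0.012,0,0.019,0,0,0,1],[-0.012,0,0.019,0,0,0,1],[-0.012,0,0.019,0,0,0,1],[-0.012,0,0.019,0,0,0,1],[-0.012,0,0.019,0,0,0,1]]'
python3 - <<'E'
from h import *
np.set_printoptions(precision=3,suppress=True)
im=grab_frame("side"); c=calibration("side"); s=telemetry.observe();print(s["position"])
for l in("lid","lid_tab","lid_fin"): print(l,[(np.round(x["xy"]),round(x["score"],2)) for x in landmark_of(l,"side")[:3]])
save("s2",cv2.resize(im[150:350,200:460],None,fx=3,fy=3,interpolation=cv2.INTER_CUBIC))
E
```

```text
clock: 8.3
position: [0.4371, 0.0963, 0.0881]
tool_rot: [-3.134, -0.779, -3.053]
force: [-0.6, -0.1, -1.7]
grip_width: 0.0594
finger_force: 54.5
[0.435 0.096 0.085]
lid [(array([309., 165.]), 0.56)]
lid_tab [(array([298., 174.]), 0.74)]
lid_fin [(array([293., 219.]), 0.72), (array([309., 179.]), 0.65)]
```

View pics/s2.png

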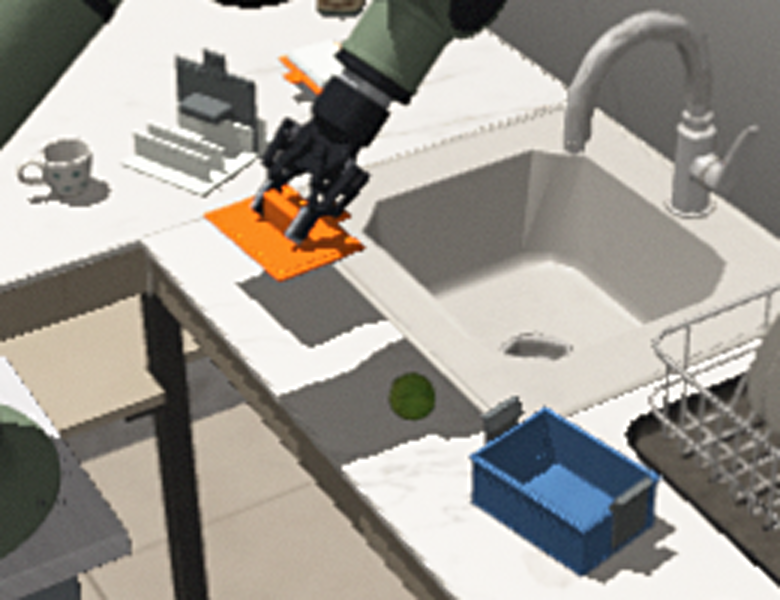

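The lid hangs level, grip up, over the free strip (crop 285,235). Lowering it gently.

```bash
python3 -m inch '[[-0.0106,0,0.0106,0,0,0,1],[-0.0106,0,0.0106,0,0,0,1],[-0.0088,0,0.0088,0,0,0,1],[-0.0035,0,0.0035,0,0,0,1],[0,0,0,0,0,0,1]]'; python3 -m inch '[[-0.0028,0,0.0028,0,0,0,1],[-0.0028,0,0.0028,0,0,0,1],[0,0,0,0,0,0,1]]'
```

```text
clock: 9.0
position: [0.4372, 0.0955, 0.0405]
tool_rot: [-3.132, -0.781, -3.054]
force: [0.0, 1.1, -1.4]
grip_width: 0.0593
finger_force: 54.5
clock: 9.3
position: [0.4376, 0.0955, 0.0331]
tool_rot: [-3.132, -0.78, -3.054]
force: [0.1, 0.2, -1.7]
grip_width: 0.0593
finger_force: 54.5
```

```bash
python3 -m inch '[[-0.0021,0,0.0021,0,0,0,1],[-0.0014,0,0.0014,0,0,0,1],[0,0,0,0,0,0,1]]'; python3 -m inch '[[-0.0014,0,0.0014,0,0,0,1],[-0.0014,0,0.0014,0,0,0,1],[0,0,0,0,0,0,1]]'
```

```text
clock: 9.6
position: [0.4376, 0.0955, 0.0283]
tool_rot: [-3.132, -0.78, -3.054]
force: [-1.0, -0.8, -0.8]
grip_width: 0.0587
finger_force: 54.5
clock: 9.9
position: [0.4374, 0.0955, 0.0248]
tool_rot: [-3.132, -0.781, -3.054]
force: [-2.0, 0.7, 6.4]
grip_width: 0.0589
finger_force: 52.7
```

```bash
python3 -m inch '[[0,0,0,0,0,0,0.2],[0,0,0,0,0,0,0],[0,0,0,0,0,0,0],[0,0,0,0,0,0,0]]'; python3 -m inch '[[0,0,-0.015,0,0,0,0],[0,0,-0.025,0,0,0,0],[0,0,-0.03,0,0,0,0],[0,0,-0.03,0,0,0,0]]';  python3 goal.py 6 .40 .095 .25 .1 1.5708 0
```

```text
clock: 10.3
position: [0.4378, 0.0955, 0.0244]
tool_rot: [-3.132, -0.779, -3.054]
force: [0.1, 0.5, -0.5]
grip_width: 0.0853
finger_force: 0.0
clock: 10.7
position: [0.5083, 0.1026, 0.0965]
tool_rot: [-3.132, -0.78, -3.054]
force: [0.8, -0.1, -0.2]
grip_width: 0.0855
finger_force: 0.0
now [0.508 0.103 0.096] per row w [-0.001 -0.13  -0.001] |dp| 0.031 deg 7.4
[ 0.031  0.    -0.005]
[ 0.03   0.    -0.009]
[ 0.028  0.    -0.013]
[ 0.026  0.    -0.017]
[ 0.024  0.    -0.02 ]
[ 0.021  0.    -0.023]
```

```bash
python3 -m inch '[[0.024,0,-0.005,0,-0.13,0,0],[0.023,0,-0.009,0,-0.13,0,0],[0.021,0,-0.013,0,-0.13,0,0],[0.018,0,-0.016,0,-0.13,0,0],[0.016,0,-0.018,0,-0.13,0,0]]'; python3 -m inch '[[0.010,0,-0.020,0,-0.13,0,0],[0,0,0,0,0,0,0]]'; python3 look.py w4 lid lid_fin lid_tab; python3 -c "
from h import *
im=grab_frame('side')
for l in('lid_fin','lid_tab','lid'):print(l,[(np.round(x['xy']),round(x['score'],2)) for x in landmark_of(l,'side')[:3]])"
```

```text
clock: 11.2
position: [0.448, 0.0977, 0.2032]
tool_rot: [-3.135, -0.123, -3.048]
force: [1.2, 0.6, 1.2]
grip_width: 0.0854
finger_force: 0.0
clock: 11.4
position: [0.4394, 0.0969, 0.2264]
tool_rot: [-3.135, 0.01, -3.046]
force: [-1.0, 0.1, -1.5]
grip_width: 0.0851
finger_force: 0.0
11.4 [0.439 0.097 0.226] [-3.135  0.01  -3.046] [-0.218  0.25  -0.163  2.046  0.066  0.842  1.247]
lid [(array([315., 205.]), 0.88)]
lid_fin [(array([318., 220.]), 0.79)]
lid_tab [(array([316., 277.]), 0.85)]
lid_fin [(array([293., 236.]), 0.96), (array([311., 183.]), 0.68)]
lid_tab [(array([299., 177.]), 0.75), (array([314., 239.]), 0.69)]
lid [(array([297., 245.]), 0.73), (array([309., 164.]), 0.7)]
```

View pics/w4.png

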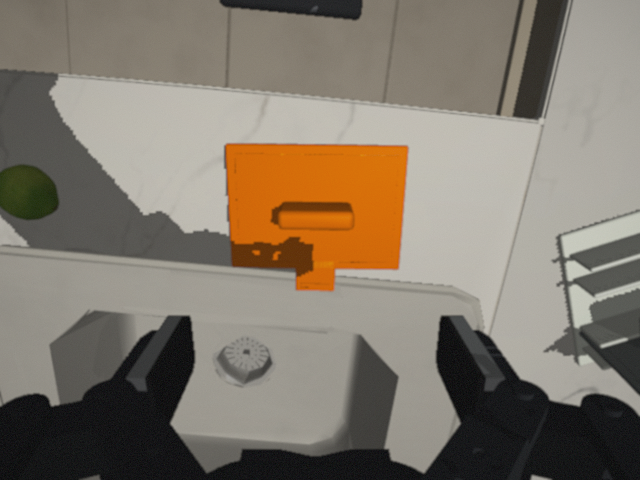

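Lid lies flat, fin up at (316,215), tab toward the sink at (316,277), plate edges square to the view, lime at (25,190) clear. Now computing the fin position and the tub's yaw.

Run:
```python
from h import *
import pickle
np.set_printoptions(precision=3,suppress=True)
c,im,d=pickle.load(open("pics/w4.pkl","rb")); cs=calibration("side")
print("fin",*tri([ray(c,d["lid_fin"][0][0]),ray(cs,(293,236))]),"at .053",onz(c,d["lid_fin"][0][0],.053))
print("tab",*tri([ray(c,d["lid_tab"][0][0]),ray(cs,(314,239))]))
k=[onz(c,u,.019) for u in((227,145),(408,147),(399,268),(232,268))]
print("plate corners",*k,"mid",np.mean(k,0))
fc=[onz(c,u,.053) for u in((279,203),(354,203))]; 
y=k[0]-k[1]+k[3]-k[2]; print("lid y az (from corners)",np.arctan2(y[1],y[0]))
t=[onz(cs,u,.06) for u in((357,303),(382,286),(419,309),(394,327))]; print("tub rim",*t,"mid",np.mean(t,0))
for a,b in((0,3),(1,2)): v=t[b]-t[a]; print(np.linalg.norm(v),np.arctan2(v[1],v[0]))
```

```text
fin [0.453 0.101 0.044] [np.float64(0.0028167501351063304), np.float64(0.002816750135106388)] at .053 [0.453 0.1   0.053]
tab [0.526 0.104 0.001] [np.float64(0.002126058421379019), np.float64(0.002126058421379214)]
plate corners [0.407 0.022 0.019] [0.394 0.168 0.019] [0.5   0.177 0.019] [0.515 0.029 0.019] mid [0.454 0.099 0.019]
lid y az (from corners) -1.4798608427973512
tub rim [ 0.436 -0.3    0.06 ] [ 0.536 -0.275  0.06 ] [ 0.564 -0.409  0.06 ] [ 0.465 -0.432  0.06 ] mid [ 0.5   -0.354  0.06 ]
0.13518559465609953 -1.3482888438642662
0.1372839470709328 -1.3606643948165187
```

```bash
python3 goal.py 5 .4535 .100 .075 .095 1.5708 0
```

```text
now [0.441 0.097 0.222] per row w [-0.001 -0.    -0.   ] |dp| 0.03 deg 0.1
[-0.003  0.001  0.029]
[-0.003  0.001  0.029]
[-0.003  0.     0.029]
[-0.003  0.     0.029]
[-0.003  0.     0.029]
```

```bash
python3 -m inch '[[-0.003,0.001,0.029,0,0,0,0],[-0.003,0,0.029,0,0,0,0],[-0.003,0,0.029,0,0,0,0],[-0.003,0,0.029,0,0,0,0],[-0.003,0,0.029,0,0,0,0]]'; python3 -m inch '[[0,0,0.015,0,0,0,0],[0,0,0.015,0,0,0,0],[0,0,0.015,0,0,0,0],[0,0,0.010,0,0,0,0],[0,0,0.003,0,0,0,0]]'; python3 look.py w5 lid_fin
```

```text
clock: 12.3
position: [0.4559, 0.0985, 0.0763]
tool_rot: [-3.135, -0.001, -3.047]
force: [0.8, 0.2, -0.4]
grip_width: 0.0853
finger_force: 0.0
clock: 12.8
position: [0.4555, 0.098, 0.0188]
tool_rot: [-3.134, -0.002, -3.047]
force: [0.1, -0.0, 0.1]
grip_width: 0.0851
finger_force: 0.0
12.8 [0.456 0.098 0.019] [-3.134 -0.002 -3.047] [-0.273  0.647 -0.092  2.143  0.176  0.362  1.153]
lid_fin [(array([317., 367.]), 0.8)]
```

View pics/w5.png

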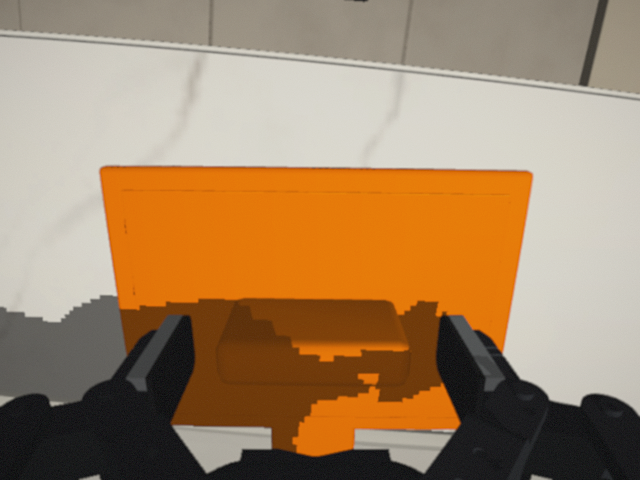

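The fin (218–408, rows 300–383) is centred between the fingers (190–440). Checking the forward offset, then gripping.

```bash
python3 - <<'E'
from h import *
import pickle
np.set_printoptions(precision=4,suppress=True)
c,im,d=pickle.load(open("pics/w5.pkl","rb"))
print(onz(c,d["lid_fin"][0][0],.053))
k=[onz(c,u,.019) for u in((101,168),(532,172))]; v=k[0]-k[1]; print(k,np.arctan2(v[1],v[0]),np.linalg.norm(v))
m=(k[0]+k[1])/2; a=np.arctan2(v[1],v[0]); print("centre from near edge", m+.055*np.array([-np.sin(a),np.cos(a),0]))
E
python3 -m inch '[[0,0,0.004,0,0,0,0],[0,0,0,0,0,0,1],[0,0,0,0,0,0,1],[0,0,0,0,0,0,1],[0,0,0,0,0,0,1]]' 60
```

```text
[0.4526 0.0993 0.053 ]
[array([0.4057, 0.0213, 0.019 ]), array([0.3932, 0.1666, 0.019 ])] -1.4851065305134805 0.14585859877263252
centre from near edge [0.4543 0.0987 0.019 ]
clock: 13.4
position: [0.4562, 0.0982, 0.0166]
tool_rot: [-3.135, 0.001, -3.047]
force: [-1.6, -0.4, 6.8]
grip_width: 0.0592
finger_force: 63.8
```

```bash
python3 -m inch '[[0,0,-0.010,0,0,0,1],[0,0,-0.030,0,0,0,1],[0,0,-0.04,0,0,0,1],[0,0,-0.04,0,0,0,1],[0,0,-0.04,0,0,0,1]]';  python3 goal.py 12 .58 -.34 .32 .22 1.5708 0
```

```text
clock: 13.9
position: [0.4554, 0.0991, 0.1785]
tool_rot: [-3.135, 0.001, -3.047]
force: [0.0, -0.1, -1.0]
grip_width: 0.059
finger_force: 65.0
now [0.455 0.099 0.179] per row w [-0.001  0.    -0.01 ] |dp| 0.04 deg 0.6
[-0.007 -0.037 -0.012]
[-0.006 -0.038 -0.012]
[-0.006 -0.038 -0.012]
[-0.006 -0.038 -0.012]
[-0.005 -0.038 -0.012]
[-0.005 -0.038 -0.012]
[-0.005 -0.038 -0.012]
[-0.004 -0.038 -0.012]
[-0.004 -0.038 -0.012]
[-0.003 -0.038 -0.012]
[-0.003 -0.038 -0.012]
[-0.003 -0.038 -0.012]
```

```bash
python3 -m inch '[[-0.007,-0.037,-0.012,0,0,-0.010,1],[-0.006,-0.038,-0.012,0,0,-0.010,1],[-0.006,-0.038,-0.012,0,0,-0.010,1],[-0.006,-0.038,-0.012,0,0,-0.010,1],[-0.005,-0.038,-0.012,0,0,-0.010,1]]'; python3 -m inch '[[-0.005,-0.038,-0.012,0,0,-0.010,1],[-0.005,-0.038,-0.012,0,0,-0.010,1],[-0.004,-0.038,-0.012,0,0,-0.010,1],[-0.004,-0.038,-0.012,0,0,-0.010,1],[-0.003,-0.038,-0.012,0,0,-0.010,1]]'; python3 -m inch '[[-0.003,-0.038,-0.012,0,0,-0.010,1],[-0.003,-0.038,-0.012,0,0,-0.010,1],[0,0,0,0,0,0,1],[0,0,0,0,0,0,1]]'; python3 look.py w6 tub tub_rim lid lid_fin
python3 - <<'E'
from h import *
import pickle
np.set_printoptions(precision=4,suppress=True)
c,im,d=pickle.load(open("pics/w6.pkl","rb"))
o=outline_of("tub","wrist"); 
for x in o[:2]: print(x["score"],x["rect"],x["region"].sum())
for z in (0,): 
  if d["tub"]: print("tub",onz(c,d["tub"][0][0],0))
if d["tub_rim"]: print("rim",onz(c,d["tub_rim"][0][0],.06))
hsv=cv2.cvtColor(im,cv2.COLOR_RGB2HSV); m=((hsv[...,0]>100)&(hsv[...,0]<125)&(hsv[...,1]>110)).astype(np.uint8)
n,lab,st,ce=cv2.connectedComponentsWithStats(m); i=1+np.argmax(st[1:,4]); print(st[i])
h=cv2.convexHull(np.argwhere((lab==i))[:,::-1].astype(np.int32)); print(cv2.approxPolyDP(h,5,True)[:,0].tolist())
c2=cv2.minAreaRect(h); print(c2)
E
```

```text
clock: 14.4
position: [0.5071, -0.0863, 0.2389]
tool_rot: [-3.135, 0.001, -2.997]
force: [0.4, 0.5, -0.8]
grip_width: 0.059
finger_force: 65.1
clock: 14.9
position: [0.5587, -0.2697, 0.3001]
tool_rot: [-3.135, 0.0, -2.947]
force: [0.9, 0.6, -0.1]
grip_width: 0.0588
finger_force: 65.1
clock: 15.3
position: [0.5794, -0.3419, 0.3235]
tool_rot: [-3.135, -0.0, -2.928]
force: [1.0, 0.8, -1.8]
grip_width: 0.0591
finger_force: 65.2
15.3 [ 0.579 -0.342  0.323] [-3.135 -0.    -2.928] [ 0.465  0.529 -0.036  1.345  0.025  1.264  2.21 ]
tub [(array([329., 100.]), 0.81)]
tub_rim [(array([332.,  99.]), 0.94)]
lid [(array([317., 293.]), 0.56)]
lid_fin [(array([318., 373.]), 0.94)]
0.87 [232.6, 39.8, 433.3, 162.8] 20634
tub [ 0.5031 -0.3452  0.    ]
rim [ 0.5011 -0.3437  0.06  ]
[  250    41   159   116 15119]
[[408, 43], [402, 155], [255, 155], [250, 42]]
((329.0, 98.49998474121094), (157.99996948242188, 114.99998474121094), -0.0)
```

Run:
```python
from h import *
import pickle
np.set_printoptions(precision=4,suppress=True)
c,im,d=pickle.load(open("pics/w6.pkl","rb"))
k=np.array([onz(c,u,.06) for u in((250,42),(408.5,43),(402.5,155.5),(255,155.5))]); print(k,k.mean(0))
for a,b in((0,1),(3,2),(0,3),(1,2)): v=k[b]-k[a]; print(np.linalg.norm(v),np.arctan2(v[1],v[0]))
# corners by mask per row
hsv=cv2.cvtColor(im,cv2.COLOR_RGB2HSV); m=((hsv[...,0]>100)&(hsv[...,0]<125)&(hsv[...,1]>110))
for r in (45,60,80,100,120,140,150): x=np.where(m[r])[0]; x=x[(x>220)&(x<440)]; print(r,x.min(),x.max())
for q in (260,290,330,370,398): y=np.where(m[:200,q])[0]; print(q,y.min(),y.max())
s=telemetry.observe(); T=R.from_euler("xyz",s["tool_rot"]); print("tool x,y",T.apply([1,0,0]),T.apply([0,1,0]),"lidfin",onz(c,d["lid_fin"][0][0],s["position"][2]-.0166+.053),s["position"])
im2=grab_frame("side"); cs=calibration("side")
for l in("tub","tub_rim","lime"): x=landmark_of(l,"side")[:1]; print(l,x and x[0]["xy"])
x=landmark_of("tub_rim","side")
if x: print("tri rim",*tri([ray(c,d["tub_rim"][0][0]),ray(cs,x[0]["xy"])]))
```

```text
[[ 0.4689 -0.4255  0.06  ]
 [ 0.4401 -0.2887  0.06  ]
 [ 0.5368 -0.2674  0.06  ]
 [ 0.5665 -0.4039  0.06  ]] [ 0.5031 -0.3464  0.06  ]
0.13979515661735833 1.778167450490375
0.13971574181484425 1.7848577290528767
0.09988863768161937 0.21730111812516423
0.09895316099809233 0.21656080988394652
45 250 407
60 251 406
80 251 406
100 250 405
120 253 404
140 254 403
150 255 402
260 42 155
290 42 156
330 42 156
370 42 156
398 42 155
tool x,y [-0.9769 -0.2138  0.0002] [-0.2138  0.9769 -0.0065] lidfin [ 0.5771 -0.3404  0.3598] [ 0.5799 -0.3407  0.3234]
tub [387.3, 319.9]
tub_rim []
lime [332.7, 285.2]
```

```bash
python3 goal.py 7 .5055 -.346 .105 .2107 1.5708 0
```

```text
now [ 0.58  -0.341  0.323] per row w [-0.001 -0.     0.001] |dp| 0.033 deg 0.1
[0.011 0.002 0.031]
[0.011 0.002 0.031]
[0.011 0.002 0.031]
[0.011 0.002 0.031]
[0.011 0.002 0.031]
[0.011 0.002 0.031]
[0.011 0.002 0.031]
```

```bash
python3 -m inch '[[0.0105,0.0016,0.031,-0.001,0,0.001,1],[0.0105,0.0016,0.031,-0.001,0,0.001,1],[0.0105,0.0016,0.031,-0.001,0,0.001,1],[0.0105,0.0016,0.031,-0.001,0,0.001,1],[0.0105,0.0016,0.031,-0.001,0,0.001,1]]'; python3 -m inch '[[0.0105,0.0016,0.031,-0.001,0,0.001,1],[0.0105,0.0016,0.031,-0.001,0,0.001,1],[0,0,0,0,0,0,1],[0,0,0,0,0,0,1]]' 80; python3 goal.py 1 .5055 -.346 .09 .2107 1.5708 0
```

```text
clock: 16.35
position: [0.5265, -0.3455, 0.1671]
tool_rot: [-3.14, 0.0, -2.932]
force: [-0.4, -1.0, -2.3]
grip_width: 0.0588
finger_force: 65.2
clock: 16.75
position: [0.5063, -0.3469, 0.1068]
tool_rot: [3.141, -0.0, -2.934]
force: [-0.2, -1.2, 0.2]
grip_width: 0.0587
finger_force: 88.3
now [ 0.506 -0.347  0.107] per row w [ 0.    -0.    -0.003] |dp| 0.017 deg 0.2
[0.001 0.001 0.017]
```

```bash
python3 -m inch '[[0.0008,0.0007,0.008,0,0,-0.003,1],[0,0,0.008,0,0,0,1],[0,0,0.006,0,0,0,1],[0,0,0,0,0,0,1]]'; python3 -m inch '[[0,0,0.004,0,0,0,1],[0,0,0.004,0,0,0,1],[0,0,0,0,0,0,1]]'; python3 -m inch '[[0,0,0.002,0,0,0,1],[0,0,0.002,0,0,0,1],[0,0,0,0,0,0,1]]'
```

```text
clock: 17.15
position: [0.5047, -0.3459, 0.0834]
tool_rot: [3.141, -0.001, -2.931]
force: [0.1, 0.3, -1.5]
grip_width: 0.0591
finger_force: 88.4
clock: 17.45
position: [0.5049, -0.3463, 0.0758]
tool_rot: [3.141, -0.0, -2.931]
force: [-0.1, -0.5, -0.3]
grip_width: 0.0586
finger_force: 88.9
clock: 17.75
position: [0.5051, -0.3464, 0.0723]
tool_rot: [-3.141, 0.0, -2.931]
force: [-0.4, -0.7, 2.8]
grip_width: 0.0587
finger_force: 89.5
```

```bash
python3 -m inch '[[0,0,0.002,0,0,0,1],[0,0,0.002,0,0,0,1],[0,0,0,0,0,0,1]]'; python3 -m inch '[[0,0,0.002,0,0,0,1],[0,0,0.002,0,0,0,1],[0,0,0,0,0,0,1]]';  python3 -m inch '[[0,0,0.002,0,0,0,1],[0,0,0,0,0,0,1]]'
```

```text
clock: 18.05
position: [0.5048, -0.3462, 0.0679]
tool_rot: [3.141, -0.0, -2.931]
force: [0.5, -1.6, -1.6]
grip_width: 0.0591
finger_force: 89.0
clock: 18.35
position: [0.5045, -0.3463, 0.0636]
tool_rot: [3.141, -0.001, -2.931]
force: [-0.1, -1.7, -2.7]
grip_width: 0.0586
finger_force: 88.8
clock: 18.55
position: [0.5047, -0.3464, 0.063]
tool_rot: [3.142, -0.0, -2.931]
force: [-6.2, 3.8, 18.4]
grip_width: 0.0588
finger_force: 90.8
```

```bash
python3 -m inch '[[0,0,0.001,0,0,0,1],[0,0,0,0,0,0,1]]'; python3 -m inch '[[0,0,0.001,0,0,0,1],[0,0,0,0,0,0,1]]';  python3 -m inch '[[0,0,0.001,0,0,0,1],[0,0,0,0,0,0,1]]'
```

```text
clock: 18.75
position: [0.5047, -0.3464, 0.0629]
tool_rot: [-3.141, -0.0, -2.931]
force: [-12.4, 7.5, 33.5]
grip_width: 0.0589
finger_force: 92.5
clock: 18.95
position: [0.5048, -0.3463, 0.0624]
tool_rot: [-3.141, 0.0, -2.931]
force: [-13.6, 8.7, 45.3]
grip_width: 0.0587
finger_force: 94.4
clock: 19.15
position: [0.5049, -0.3463, 0.0624]
tool_rot: [-3.141, 0.0, -2.931]
force: [-19.8, 13.4, 63.5]
grip_width: 0.0585
finger_force: 96.7
```

```bash
python3 -m inch '[[0,0,-0.002,0,0,0,1],[0,0,-0.002,0,0,0,1],[0,0,0,0,0,0,1]]'; python3 -m inch '[[0,0,0,0,0,0,0],[0,0,0,0,0,0,0],[0,0,0,0,0,0,0],[0,0,0,0,0,0,0]]'; python3 -m inch '[[0,0,-0.010,0,0,0,0],[0,0,-0.03,0,0,0,0],[0,0,-0.04,0,0,0,0],[0,0,-0.04,0,0,0,0],[0,0,-0.04,0,0,0,0]]'; python3 -m inch '[[-0.01,0,-0.03,0,0,0,0],[-0.01,0,-0.03,0,0,0,0],[-0.01,0,0,0,0,0,0],[0,0,0,0,0,0,0]]'; python3 look.py w7 lid lid_fin lid_tab tub tub_rim
python3 - <<'E'
from h import *
import pickle
np.set_printoptions(precision=4,suppress=True)
c,im,d=pickle.load(open("pics/w7.pkl","rb"))
im2=grab_frame("side"); cs=calibration("side"); save("s7",im2)
x=landmark_of("lid_fin","side"); print(x and [(a["xy"],a["score"]) for a in x[:2]])
for a in x[:2]: print("fin tri",*tri([ray(c,d["lid_fin"][0][0]),ray(cs,a["xy"])]))
hsv=cv2.cvtColor(im,cv2.COLOR_RGB2HSV); m=((hsv[...,0]<18)&(hsv[...,1]>180)&(hsv[...,2]>60)).astype(np.uint8)
n,lab,st,ce=cv2.connectedComponentsWithStats(m); i=1+np.argmax(st[1:,4]); print(st[i])
h=cv2.convexHull(np.argwhere(lab==i)[:,::-1].astype(np.int32)); p=cv2.approxPolyDP(h,4,True)[:,0]; print(p.tolist())
print(np.array([onz(c,u,.065) for u in p.astype(float)]))
E
```

```text
clock: 19.45
position: [0.5047, -0.346, 0.063]
tool_rot: [3.141, -0.0, -2.931]
force: [-0.3, 0.7, -1.0]
grip_width: 0.0585
finger_force: 89.2
clock: 19.85
position: [0.5048, -0.3462, 0.063]
tool_rot: [3.141, -0.0, -2.931]
force: [0.7, -0.0, -0.1]
grip_width: 0.0854
finger_force: 0.0
clock: 20.35
position: [0.5047, -0.3462, 0.2256]
tool_rot: [3.142, 0.0, -2.931]
force: [0.1, 0.0, 0.7]
grip_width: 0.0851
finger_force: 0.0
clock: 20.75
position: [0.5352, -0.3394, 0.2838]
tool_rot: [-3.141, 0.001, -2.93]
force: [-0.1, 0.5, -0.4]
grip_width: 0.0852
finger_force: 0.0
20.75 [ 0.535 -0.339  0.284] [-3.141  0.001 -2.93 ] [ 0.502  0.489 -0.045  1.513  0.023  1.14   2.235]
lid [(array([315., 150.]), 0.67), (array([516., 146.]), 0.62)]
lid_fin [(array([318., 156.]), 0.84)]
lid_tab [(array([314., 228.]), 0.91)]
tub []
tub_rim []
[([386.8, 296.5], 0.69), ([309.7, 179.1], 0.57)]
fin tri [ 0.5019 -0.3438  0.0851] [np.float64(0.0006418288915347597), np.float64(0.0006418288915348649)]
fin tri [ 0.3777 -0.3249  0.4888] [np.float64(0.07805158274805497), np.float64(0.07805158274805489)]
[  225    85   182   153 17687]
[[406, 89], [397, 214], [332, 237], [300, 237], [231, 212], [226, 85]]
[[ 0.4367 -0.2847  0.065 ]
 [ 0.5393 -0.2641  0.065 ]
 [ 0.5721 -0.3153  0.065 ]
 [ 0.5781 -0.3433  0.065 ]
 [ 0.5681 -0.4072  0.065 ]
 [ 0.4641 -0.4273  0.065 ]]
```

Run:
```python
from h import *
import pickle
np.set_printoptions(precision=4,suppress=True)
c,im,d=pickle.load(open("pics/w7.pkl","rb"))
a=.2107; ex=np.array([np.cos(a),np.sin(a),0]); ey=np.array([-np.sin(a),np.cos(a),0])
k=np.array([onz(c,u,.065) for u in((406,89),(397,214),(231,212),(226,85))]); ctr=k.mean(0); print("lid centre",ctr,"vs tub .5031 -.3464")
hsv=cv2.cvtColor(im,cv2.COLOR_RGB2HSV); m=((hsv[...,0]<18)&(hsv[...,1]>180)&(hsv[...,2]>60))
for sg in(1,-1):
    for x in(-.045,-.035,-.028,-.018,-.01,0,.01,.018,.028,.035,.045):
        ys=np.arange(.055,.085,.0003); P=proj(c,np.array([ctr+ex*x+ey*sg*y for y in ys])).round().astype(int)
        v=m[P[:,1],P[:,0]]; print(sg,x,"orange ends at %.4f"%(ys[v].max() if v.any() else 0), im[P[60,1],P[60,0]], im[P[75,1],P[75,0]])
x=(231+226)//2
```

```text
lid centre [ 0.502  -0.3458  0.065 ] vs tub .5031 -.3464
1 -0.045 orange ends at 0.0733 [127  67  22] [232 229 223]
1 -0.035 orange ends at 0.0739 [244 165  40] [231 229 222]
1 -0.028 orange ends at 0.0733 [245 160  45] [224 222 215]
1 -0.018 orange ends at 0.0733 [160  88  29] [70 73 71]
1 -0.01 orange ends at 0.0730 [209 114  23] [69 72 71]
1 0 orange ends at 0.0736 [134  75  38] [70 73 73]
1 0.01 orange ends at 0.0733 [161  90  39] [72 74 74]
1 0.018 orange ends at 0.0730 [221 114  25] [71 74 74]
1 0.028 orange ends at 0.0727 [239 151  90] [232 230 224]
1 0.035 orange ends at 0.0730 [240 138  47] [232 229 224]
1 0.045 orange ends at 0.0727 [231 161 123] [232 230 223]
-1 -0.045 orange ends at 0.0724 [124  72  40] [117 115 110]
-1 -0.035 orange ends at 0.0730 [129  71  31] [119 118 112]
-1 -0.028 orange ends at 0.0727 [125  71  38] [116 115 109]
-1 -0.018 orange ends at 0.0691 [52 57 55] [55 59 55]
-1 -0.01 orange ends at 0.0697 [57 58 57] [57 60 59]
-1 0 orange ends at 0.0694 [58 60 58] [57 59 58]
-1 0.01 orange ends at 0.0700 [57 59 59] [56 58 56]
-1 0.018 orange ends at 0.0694 [56 59 58] [55 58 59]
-1 0.028 orange ends at 0.0736 [128  68  16] [119 117 112]
-1 0.035 orange ends at 0.0739 [129  67  10] [117 114 110]
-1 0.045 orange ends at 0.0736 [127  65  15] [118 116 111]
```

The −y clip covers the plate (3.5 mm notch in the orange), but the +y clip does not, so that end hasn't snapped yet. I'll press the plate near that end with shut fingers.

```bash
python3 goal.py 6 .4924 -.2965 .09 .2107 1.5708 0
```

```text
now [ 0.534 -0.34   0.283] per row w [ 0. -0. -0.] |dp| 0.034 deg 0.0
[0.005 0.009 0.032]
[0.005 0.009 0.032]
[0.005 0.009 0.032]
[0.005 0.009 0.032]
[0.005 0.009 0.032]
[0.005 0.009 0.032]
```

```bash
python3 -m inch '[[0.010,0.0175,0.005,0,0,0,1],[0.010,0.0175,0.020,0,0,0,1],[0.010,0.0175,0.028,0,0,0,1],[0,0,0.040,0,0,0,1],[0,0,0.040,0,0,0,1]]' 40; python3 -m inch '[[0,0,0.040,0,0,0,1],[0,0,0.018,0,0,0,1],[0,0,0,0,0,0,1]]'; python3 goal.py 1 .4924 -.2965 .068 .2107 1.5708 0
```

```text
clock: 21.65
position: [0.4937, -0.2948, 0.1495]
tool_rot: [-3.141, 0.001, -2.931]
force: [1.9, -1.3, -0.4]
grip_width: 0.0118
finger_force: 0.0
clock: 21.95
position: [0.4924, -0.2942, 0.0896]
tool_rot: [3.138, -0.004, -2.931]
force: [0.0, 0.9, -0.0]
grip_width: -0.0003
finger_force: 0.0
now [ 0.492 -0.294  0.09 ] per row w [ 0.003 -0.004 -0.   ] |dp| 0.022 deg 0.3
[ 0.    -0.002  0.022]
```

```bash
python3 -m inch '[[0,-0.0025,0.006,0,0,0,1],[0,0,0.006,0,0,0,1],[0,0,0.006,0,0,0,1],[0,0,0,0,0,0,1]]'; python3 -m inch '[[0,0,0.003,0,0,0,1],[0,0,0.002,0,0,0,1],[0,0,0,0,0,0,1]]';  python3 -m inch '[[0,0,0.002,0,0,0,1],[0,0,0,0,0,0,1]]'
```

```text
clock: 22.35
position: [0.4942, -0.2973, 0.0739]
tool_rot: [3.141, -0.0, -2.931]
force: [-0.7, -0.2, 0.8]
grip_width: 0.0002
finger_force: 0.0
clock: 22.65
position: [0.4943, -0.2973, 0.069]
tool_rot: [3.141, -0.0, -2.931]
force: [-1.0, 0.3, -0.1]
grip_width: 0.0002
finger_force: 0.0
clock: 22.85
position: [0.4943, -0.2973, 0.067]
tool_rot: [3.141, -0.0, -2.931]
force: [-0.3, 0.1, 1.1]
grip_width: 0.0
finger_force: 0.0
```

```bash
python3 -m inch '[[0,0,0.002,0,0,0,1],[0,0,0,0,0,0,1]]';  python3 -m inch '[[0,0,0.001,0,0,0,1],[0,0,0,0,0,0,1]]'; python3 -m inch '[[0,0,0.001,0,0,0,1],[0,0,0,0,0,0,1]]'
```

```text
clock: 23.05
position: [0.4945, -0.2974, 0.0652]
tool_rot: [3.141, -0.0, -2.931]
force: [0.0, -1.2, 0.6]
grip_width: 0.0002
finger_force: 0.7
clock: 23.25
position: [0.4945, -0.2975, 0.0651]
tool_rot: [-3.141, 0.0, -2.931]
force: [-5.0, 2.9, 20.6]
grip_width: -0.0001
finger_force: 10.5
clock: 23.45
position: [0.4945, -0.2975, 0.065]
tool_rot: [-3.141, 0.0, -2.931]
force: [-10.5, 6.3, 39.4]
grip_width: -0.0003
finger_force: 19.7
```

```bash
python3 -m inch '[[0,0,0.001,0,0,0,1],[0,0,0,0,0,0,1]]'; python3 -m inch '[[0,0,-0.004,0,0,0,1],[0,0,-0.03,0,0,0,1],[0,0,-0.04,0,0,0,1],[0,0,-0.04,0,0,0,1],[-0.01,-0.01,-0.04,0,0,0,1]]' ; python3 -m inch '[[-0.012,-0.013,-0.03,0,0,0,0],[-0.012,-0.013,-0.03,0,0,0,0],[-0.01,-0.013,0,0,0,0,0],[0,0,0,0,0,0,0]]'
cat > chk.py <<'E'
from h import *
import pickle,sys
np.set_printoptions(precision=4,suppress=True)
c,im,d=pickle.load(open("pics/%s.pkl"%sys.argv[1],"rb"))
hsv=cv2.cvtColor(im,cv2.COLOR_RGB2HSV); m=((hsv[...,0]<18)&(hsv[...,1]>180)&(hsv[...,2]>60)); m[320:]=0
n,lab,st,ce=cv2.connectedComponentsWithStats(m.astype(np.uint8)); i=1+np.argmax(st[1:,4])
h=cv2.convexHull(np.argwhere(lab==i)[:,::-1].astype(np.int32)); p=cv2.approxPolyDP(h,4,True)[:,0]; print(p.tolist())
a=.2107; ex=np.array([np.cos(a),np.sin(a),0]); ey=np.array([-np.sin(a),np.cos(a),0]); o=np.array([.5031,-.3464,.065])
q=np.array([onz(c,u,.065) for u in p.astype(float)])-o; q=np.c_[q@ex,q@ey]; print("lid outline in tub xy",q.tolist())
cam=np.array(c["pose"])[:3,3]-o; print("cam in tub",cam@ex,cam@ey,cam[2])
for sg in(1,-1):
    for x in(-.035,-.028,-.016,0,.016,.028,.035):
        ys=np.arange(.05,.1,.0003); P=proj(c,np.array([o+ex*x+ey*sg*y for y in ys])).round().astype(int)
        v=m[P[:,1],P[:,0]]; g=im[P[:,1],P[:,0]].astype(int); gr=(g.max(1)<95)&(np.ptp(g,axis=1)<15); print(sg,x,"orange to %.4f"%ys[v].max(),"grey %s"%(np.round([ys[gr].min(),ys[gr].max()],4) if gr.any() else None))
E
python3 look.py w8 lid_fin; python3 chk.py w8; python3 chk.py w7; python3 chk.py w6 | head -3
```

```text
clock: 23.65
position: [0.4946, -0.2975, 0.0648]
tool_rot: [-3.141, 0.001, -2.931]
force: [-15.6, 9.1, 58.5]
grip_width: 0.0001
finger_force: 29.0
clock: 24.15
position: [0.5054, -0.3046, 0.2178]
tool_rot: [3.141, -0.001, -2.931]
force: [0.9, 0.1, -0.6]
grip_width: 0.0
finger_force: 0.0
clock: 24.55
position: [0.5487, -0.3371, 0.2764]
tool_rot: [-3.141, 0.001, -2.931]
force: [-0.6, 0.2, -1.0]
grip_width: 0.0579
finger_force: 0.0
24.55 [ 0.549 -0.337  0.276] [-3.141  0.001 -2.931] [ 0.49   0.512 -0.047  1.493  0.026  1.136  2.219]
lid_fin [(array([320., 140.]), 0.92)]
[[409, 69], [400, 201], [333, 225], [297, 225], [230, 200], [223, 67]]
lid outline in tub xy [[-0.05320109863607281, 0.07358662871828464], [0.052751510424284324, 0.07252866157697105], [0.07409777803586307, 0.015597557205339532], [0.07406520609021833, -0.015619586461967289], [0.05171500747106973, -0.0724683934876997], [-0.05487654981077451, -0.07162618709056995]]
cam in tub -0.032922681338597076 0.0005536721213499846 0.3531908949811681
1 -0.035 orange to 0.0740 grey None
1 -0.028 orange to 0.0746 grey None
1 -0.016 orange
[... 1666 characters left out ...]
56812851], [0.05972509322877643, -0.21831431014258748]]
cam in tub -0.003858493111581133 -0.009991857307218365 0.4003698694331876Traceback (most recent call last):
  File "chk.py", line 14, in <module>
    v=m[P[:,1],P[:,0]]; g=im[P[:,1],P[:,0]].astype(int); gr=(g.max(1)<95)&(np.ptp(g,axis=1)<15); print(sg,x,"orange to %.4f"%ys[v].max(),"grey %s"%(np.round([ys[gr].min(),ys[gr].max()],4) if gr.any() else None))
                                                                                                                             ~~~~~~~~~^^
    return umr_maximum(a, axis, None, out, keepdims, initial, where)
ValueError: zero-size array to reduction operation maximum which has no identity
```

Run:
```python
from h import *
import pickle
a=.2107; ex=np.array([np.cos(a),np.sin(a),0]); ey=np.array([-np.sin(a),np.cos(a),0]); o=np.array([.5031,-.3464,.065])
for w in("w6","w8"):
    c,im,d=pickle.load(open("pics/%s.pkl"%w,"rb"))
    for sg in(1,-1):
        P=np.array([proj(c,np.array([o+ex*x+ey*sg*y for y in np.arange(.062,.1,.0015)])).round().astype(int) for x in(-.006,0,.006)])
        g=np.median(im[P[...,1],P[...,0]],0).astype(int); print(w,sg," ".join("%.1f:%d,%d,%d"%(62+1.5*i,*v) for i,v in enumerate(g)))
```

```text
w6 1 62.0:37,51,65 63.5:41,55,69 65.0:73,107,141 66.5:87,131,174 68.0:64,95,123 69.5:48,63,78 71.0:51,55,57 72.5:68,70,67 74.0:72,74,75 75.5:70,73,73 77.0:72,74,72 78.5:68,72,70 80.0:70,73,73 81.5:113,117,116 83.0:146,151,148 84.5:158,163,160 86.0:160,164,163 87.5:161,165,162 89.0:192,190,183 90.5:229,226,220 92.0:232,230,224 93.5:232,229,223 95.0:231,228,221 96.5:230,228,222 98.0:230,228,221 99.5:231,229,222
w6 -1 62.0:40,53,68 63.5:37,51,67 65.0:39,53,68 66.5:44,65,84 68.0:44,65,83 69.5:44,66,85 71.0:47,63,80 72.5:52,57,63 74.0:57,59,57 75.5:56,60,58 77.0:55,59,58 78.5:56,59,57 80.0:57,59,57 81.5:61,64,63 83.0:66,68,67 84.5:67,70,70 86.0:67,70,69 87.5:65,69,67 89.0:87,89,85 90.5:113,112,106 92.0:118,117,111 93.5:118,116,111 95.0:119,118,113 96.5:118,117,111 98.0:116,115,109 99.5:117,116,110
w8 1 62.0:245,163,34 63.5:245,163,31 65.0:245,164,38 66.5:245,162,32 68.0:245,160,32 69.5:245,162,31 71.0:245,166,34 72.5:244,145,29 74.0:134,78,40 75.5:71,71,70 77.0:72,75,74 78.5:73,75,74 80.0:71,76,73 81.5:71,73,73 83.0:74,76,74 84.5:107,112,112 86.0:146,151,148 87.5:152,157,154 89.0:155,158,157 90.5:154,160,158 92.0:192,192,185 93.5:233,230,223 95.0:232,230,223 96.5:232,229,223 98.0:232,230,223 99.5:232,230,223
w8 -1 62.0:132,69,11 63.5:132,72,10 65.0:133,71,12 66.5:132,70,10 68.0:133,70,13 69.5:91,63,50 71.0:56,59,59 72.5:56,58,58 74.0:58,60,59 75.5:57,59,59 77.0:55,59,57 78.5:58,60,61 80.0:66,69,68 81.5:67,69,68 83.0:68,69,68 84.5:64,68,67 86.0:72,74,73 87.5:112,111,106 89.0:118,117,111 90.5:117,117,109 92.0:118,117,112 93.5:119,118,111 95.0:117,117,111 96.5:119,118,112 98.0:118,117,111 99.5:118,118,112
```

```bash
cat > edge.py <<'E'
from h import *
import pickle,sys
a=.2107; ex=np.array([np.cos(a),np.sin(a),0]); ey=np.array([-np.sin(a),np.cos(a),0]); o=np.array([.5031,-.3464,0])
def prof(w,sg,xs,z,ys):
    c,im,d=pickle.load(open("pics/%s.pkl"%w,"rb")); im=cv2.cvtColor(im,cv2.COLOR_RGB2GRAY) if z>.07 else im[...,0]
    P=np.array([proj(c,np.array([o+[0,0,z]+ex*x+ey*sg*y for y in ys])) for x in xs]).astype(np.float32)
    return cv2.remap(im,P[...,0],P[...,1],cv2.INTER_LINEAR).mean(0)
ys=np.arange(.060,.095,.0002); xs=np.arange(-.014,.015,.002)
def pk(g,lo,hi):
    dg=np.gradient(cv2.GaussianBlur(g.astype(np.float32)[None],(0,0),3)[0]); k=(ys>=lo)&(ys<=hi); i=np.argmax(np.abs(dg)*k); return round(ys[i]*1e3,1),round(float(dg[i]),1)
for w in sys.argv[1:]:
    for sg in(1,-1): 
        g=prof(w,sg,xs,.081,ys); print(w,sg,"clip top outer",pk(g,.0825,.092),"top inner",pk(g,.073,.0825))
        if w!="w6":
            e=prof(w,sg,xs,.065,ys); f=prof(w,sg,np.r_[np.arange(-.042,-.026,.002),np.arange(.026,.044,.002)],.065,ys); print("   orange end at clip",pk(e,.064,.08),"beside clip",pk(f,.064,.08))
E
python3 edge.py w6 w7 w8
```

```text
w6 1 clip top outer (np.float64(85.0), 5.3) top inner (np.float64(77.8), 5.5)
w6 -1 clip top outer (np.float64(86.0), 3.8) top inner (np.float64(78.6), 0.8)
w7 1 clip top outer (np.float64(88.0), 6.7) top inner (np.float64(80.6), 5.4)
   orange end at clip (np.float64(74.0), -12.3) beside clip (np.float64(74.2), -0.7)
w7 -1 clip top outer (np.float64(83.0), 4.1) top inner (np.float64(82.4), 3.4)
   orange end at clip (np.float64(69.6), -5.8) beside clip (np.float64(72.8), -1.1)
w8 1 clip top outer (np.float64(88.0), 6.3) top inner (np.float64(80.6), 5.6)
   orange end at clip (np.float64(74.0), -12.9) beside clip (np.float64(75.4), 2.4)
w8 -1 clip top outer (np.float64(83.0), 4.2) top inner (np.float64(82.4), 3.5)
   orange end at clip (np.float64(69.4), -6.1) beside clip (np.float64(73.0), -1.0)
```

Clip span is unchanged from the empty tub: 171.0 mm in both, and the noses are 143.4 mm apart against a nominal 143. So both clips are closed, and the tub only slid about 3 mm, which is what made the +y side look flush. The finger touch found the plate top at 65 mm, the seated height. Handing in.

```bash
python3 -c "
from h import *
print(bot.job_done(), telemetry.observe()['clock'])"
```

```text
the job is handed in; nothing more can be done
the job is handed in; nothing more can be done
```

I handed the job in: the orange lid was laid flat and let go, then pressed onto the tub; the camera and touch checks show it at seated height with both clips closed, the grey lid, tin, lime and mug were never touched, and the judge's verdict was not shown.

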